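Weigh the setup block on its hand scale

ROBOT

A 6-joint arm with a two-finger parallel gripper is mounted at the origin on a cart in front of the work surface, level with it; the furniture and walls round the work are solid. World frame = base frame: x ahead of the robot, y to its left, z up, the work surface at z = 0. Lengths are in m, angles in rad, forces in N, time in s.
With the tool pointing down it reaches from about 0.375 to 0.9 m from the base axis. Payload 3.1 kg.
Tool frame: the origin (TCP) lies on the centre line of the jaws, within the pads' length; the fingertips stand 19 mm ahead of it and the grasp point (between the pads) is the TCP; z points along the fingers, y is the line along which they close (so a half turn about z gives the same grasp; the last joint's range is limited). The gripper opens to 85 mm and grips with 20 to 120 N. Pads are 22 mm wide; open, the fingers measure 114 mm over their backs; the gripper's body (76 mm by 85 mm) begins 54 mm behind the grasp point. The pads swing forward as they close: fully open they stand 13 mm farther back than shut.
Start: joints at [-0.178, 0.527, 1.433, -0, 1.181, -0.178], TCP at [0.625, 0, 0.25] pointing down, gripper open.
Joint ranges: [-3.08, 3.08], [-0.75, 2.2], [0.22, 2.44], [-1.43, 4.57], [0, 2.65], [-2.85, 2.85]. Speed limits (rad/s): [2.79, 2.79, 3.14, 3.14, 3.14, 3.14].

INTERFACE

Orientations are given as a unit quaternion [x, y, z, w].
In Python, from station import manip gives the robot as it stands.
- The arm moves only by the tool servo_tool, never from a script. Its argument "rows" is a list that holds one entry, the list of rows, each a list of 7 numbers: the turn, a rotation vector about the tool's x, y, z in degrees, then the shift along the tool's x, y, z in m, then the gripper command: -1 is shut, 1 is fully open, values between are in proportion. In form: [[[wx, wy, wz, tx, ty, tz, jaw], ...]]. A call has 1 to 8 rows; each row shifts and turns the commanded pose from where the row before left it, along the tool's axes as they then stand; what a row does not reach is not made up. A row lasts 1/12 s, in which the tool goes at most 41.7 mm and 7.16 degrees, less where a joint would pass 70% of its speed; a pose out of reach is approached as far as the arm can. A call is refused whole if a number of a shift passes 0.0417 or a number of a turn 7.16, either way. A call with a gripper value outside its range is refused whole. The fingers move at their own pace and stop on an object; "squeeze" is the grip in N (left out, the last holds). Time passes only in rows, so rows that do not move let the fingers close. It gives the time, the measured TCP pose, the force, the opening and the grip force at its end, in the units of the state.
- manip.sense(): the state, without advancing time (a new reading comes with each control period).
- manip.snapshot(name): name is "scene" or "side" or "wrist"; returns the picture (384x512x3 uint8, blue, green, red); there is no depth.
- manip.camera_info(name): a dict with "K" (3x3 intrinsics, pixels), "k1" (the pictures are not rectified: a ray, as slopes to the right and down, at radius r is drawn at 1 + k1 r^2 times it, then the intrinsics apply), "camera_from_world" (4x4, takes a point from world to camera coordinates). Camera axes: x right, y down, z forward; pixel columns grow to the right and rows downward; lengths in m; the calibration is good to about 2 mm. A picture is of the moment at which its call begins: read the wrist's pose just before it. camera_info takes no time and is no camera call; for the wrist camera it gives the pose at the moment of the call.
- manip.sign_off(): hands the job in; it is judged then, once.
The state is a dict: "t": time; "q": joint angles; "qd": joint speeds; "tau": joint torques, N m; "tcp_pos": TCP position; "tool_rot": TCP orientation; "force": force on the tool from outside, world axes, zero at the start; "ft_torque": the same for the moment, N m; "finger_gap": opening from 0.0 (shut) to 1.0 (fully open); "gripper_force": force on a finger pad.
Only numpy, scipy, OpenCV 4.12 (cv2) and the standard library are available. Lean on these libraries where they do the work, as an engineer would, in place of code of your own. Each camera call takes 0.05 s, during which the arm holds its last target. There are 200 camera calls.

TASK

Weigh the drilled steel setup block: take the hand scale that carries it by the crossbar grip on top and lift it straight up until its tray hangs at least 2 cm clear of the table on the spring. Keep it hanging still for a good second so the reading settles, then set it gently back down where it stood, upright, let the rod sink fully in and let go; leave the scale with the wooden block alone.

Things in the scene. Friction and masses are not known exactly. Their poses are not given: they have to be found in the camera images.
- block_scale: hand scale (0.6 to 1 kg): aluminium tray 88 (x) x 98 (y) x 10 mm on the table, holding fast a low grey steel block with drilled holes (50 x 75 x 25 mm); over it a steel stirrup (uprights at y = +-43 mm, 83 high) with an upright spring barrel (27 mm across, top at 131 mm), a rod with crossbar grip coming out on top. Origin: centre of tray underside, z up, y along the grip
- block_grip (a point): centre of that scale's crossbar grip: a black flat-sided bar 16 mm thick (the scale's x) x 64 mm long (the scale's y) x 20 mm high, its centre 158 mm above the table while the scale stands. There is nothing beside it; 17 mm free below it down to the barrel. Take it across its 16 mm, at its middle
- block_rod (a joint): how far that scale's rod is drawn out of the barrel against its spring, in m: 0 fully in (standing), at most 0.045. The spring gives about 250 N/m, so the hanging tray draws it out 20 to 40 mm: the grip must rise that much before the tray leaves the table
- wood_scale: bystander: a second hand scale of the same make and size that carries a taller block of brown hardwood (72 x 52 x 55 mm) instead; same origin and axes. Which scale stands on the left changes. (A fixed laser head with eyepieces overhangs the table's left front, y above about 0.28: draw the arm back towards the base before swinging past it)

How it is judged:
By the outcome, as a careful person would: the job done as asked, in the order asked, and still so for the second after the job is handed in, with the robot touching nothing.
It also fails if it takes over 40 s, if anything falls off the work surface, if the arm or the gripper's body presses on something with over 40 N, if the wrist force passes 120 N, or if a joint passes its speed limit or range.

## Working session

There is one attempt and no reset: what is moved stays moved. The work goes in short steps, Python scripts to look and compute and a tool call to move; the robot and the scene stay as the last step left them, time stands still between calls to the robot, and variables do not carry over. Pictures are saved under pics/ and viewed, at most 10 in all, crops included, and the job is handed in when it is done.

Besides the shell and the picture viewer there is one more tool, called after "Call:" by a JSON object that holds its "method" and its "body", one argument or row to a line. servo_tool: Moves the arm, as the interface text tells. Its arguments: {"type":"object","properties":{"rows":{"type":"array","items":{"type":"array","items":{"type":"array","items":{"type":"number"}}}},"squeeze":{"type":"number"}},"required":["rows"]}

```bash
mkdir -p pics
cat > h.py <<'E'
import numpy as np, cv2
from station import manip
def ray(ci,u,v):
    K=np.array(ci["K"]);T=np.array(ci["camera_from_world"])
    d=cv2.undistortPoints(np.array([[[u,v]]],float),K,np.array([ci["k1"],0,0,0,0.]))[0,0]
    # model: distorted = x(1+k1 r^2)
    R=T[:3,:3]; return -R.T@T[:3,3], R.T@np.array([d[0],d[1],1])
def at_z(ci,u,v,z):
    o,d=ray(ci,u,v); return o+d*(z-o[2])/d[2]
def proj(ci,P):
    T=np.array(ci["camera_from_world"]);
    p=cv2.projectPoints(np.atleast_2d(np.array(P,float)),cv2.Rodrigues(T[:3,:3])[0],T[:3,3],np.array(ci["K"]),np.array([ci["k1"],0,0,0,0.]))[0]
    return p[:,0]
E
python3 - <<'E'
from h import *
a=manip.snapshot("scene");b=manip.snapshot("side")
cv2.imwrite("pics/a.png",a);cv2.imwrite("pics/b.png",b)
cv2.imwrite("pics/ab.png",cv2.resize(np.vstack([a,b]),None,fx=.78,fy=.78))
s=manip.sense();print(s["t"],s["tcp_pos"],s["tool_rot"],s["force"])
for n in("scene","side"):
    c=manip.camera_info(n);T=np.array(c["camera_from_world"]);print(n,-T[:3,:3].T@T[:3,3],T[2,:3])
E
```

```text
0.1 [6.24397765e-01 1.37386069e-04 2.49438010e-01] [ 7.07110835e-01  7.07102049e-01 -5.60767378e-04 -8.02419418e-04] [ 0.00134237 -0.55853544 -0.18535547]
scene [-0.05030308 -0.44456934  0.4533221 ] [ 0.69326544  0.59589882 -0.40532409]
side [ 0.26426681 -0.52461137  0.69134611] [ 0.2995675   0.67812884 -0.67111891]
```

View pics/a.png

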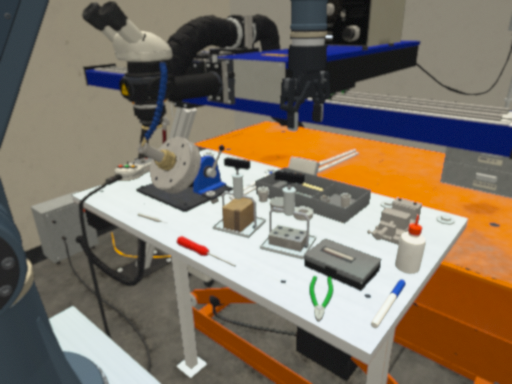

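View pics/b.png

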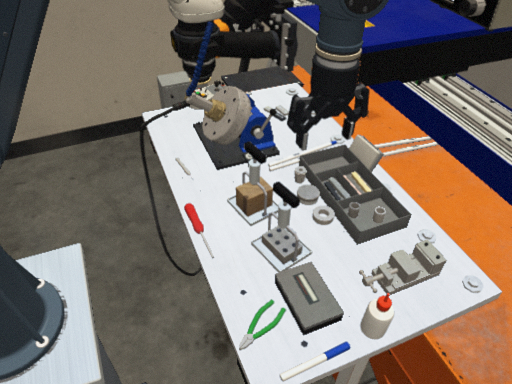

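The steel-block scale is the right-hand one: its grip is near (285,193) in the side view and (289,176) in the scene view. The wooden one is at about (256,152) in the side view. I'll enlarge the side view to measure the grip.

Run:
```python
from h import *
b=cv2.imread("pics/b.png");a=cv2.imread("pics/a.png")
A=cv2.resize(b[130:280,220:330],None,fx=4,fy=4,interpolation=2)
B=cv2.resize(a[150:270,210:325],None,fx=3,fy=3,interpolation=2)
o=np.zeros((600,785,3),np.uint8);o[:600,:440]=A;o[:360,440:440+345]=B
cv2.imwrite("pics/c.png",o)
```

```text
(no output)
```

View pics/c.png

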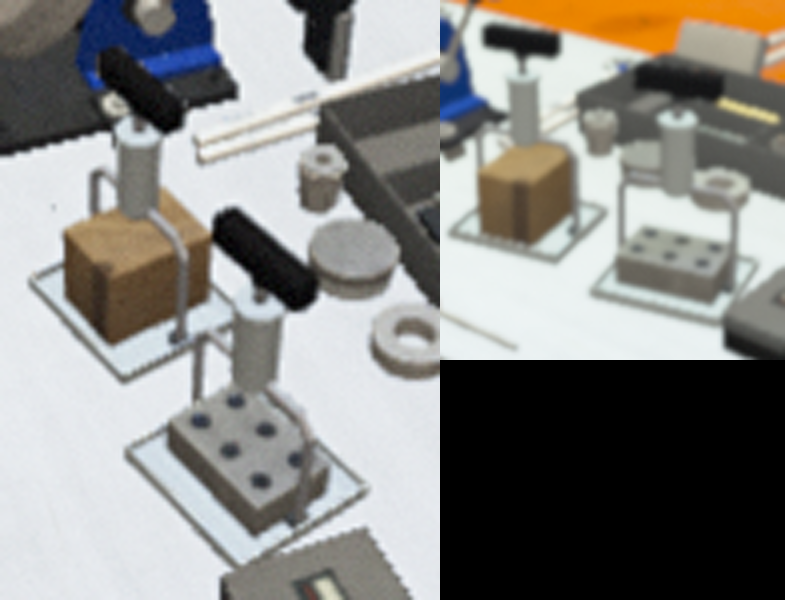

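Run:
```python
from h import *
c=manip.camera_info("side");s=manip.camera_info("scene")
f=lambda u,v:(220+(u+.5)/4-.5,130+(v+.5)/4-.5)
L=[at_z(c,*f(126,453),.01),at_z(c,*f(238,562),.01),at_z(c,*f(367,488),.01)]
print("corners",np.round(L,4), "centre",(L[0]+L[2])/2)
print("sides",np.linalg.norm(L[1]-L[0]),np.linalg.norm(L[2]-L[1]))
for a,b in((0,1),(1,2)):
    d=L[b]-L[a];print(np.degrees(np.arctan2(d[1],d[0])))
print("grip",at_z(c,*f(265,257),.158),at_z(s,210+680/3-440/3,150+80/3,.158))
e=[at_z(c,*f(228,228),.158),at_z(c,*f(303,286),.158)];print(e,np.linalg.norm(e[0]-e[1]))
d=e[0]-e[1];print(np.degrees(np.arctan2(d[1],d[0])))
print("wood",at_z(c,*f(140,90),.158))
```

```text
corners [[ 0.4873  0.0102  0.01  ]
 [ 0.5123 -0.0764  0.01  ]
 [ 0.5944 -0.0588  0.01  ]] centre [ 0.54084445 -0.02430152  0.01      ]
sides 0.09006572423900375 0.08401253127302764
-73.89058346574602
12.071344337466408
grip [ 0.54376881 -0.01995137  0.158     ] [ 0.54561896 -0.02022328  0.158     ]
[array([0.53616765, 0.00479939, 0.158     ]), array([ 0.55153402, -0.04400531,  0.158     ])] 0.05116663194457138
107.47684075579144
wood [0.5384941  0.11959475 0.158     ]
```

Call:
{"method": "servo_tool", "body": {
  "rows": [
    [[0,0,0,-0.005,-0.02,0,1],[0,0,0,-0.005,-0.02,0,1],[0,0,0,-0.005,-0.02,0,1],[0,0,0,-0.005,-0.02,0,1],[0,0,-5,0,0,0,1],[0,0,-5,0,0,0,1],[0,0,-5,0,0,0,1],[0,0,0,0,0,0,1]]
  ]
}}

```text
t: 0.77
tcp_pos: [0.5446, -0.02, 0.2501]
tool_rot: [0.608, 0.794, -0.0, -0.0]
force: [0.0, 0.1, -0.5]
finger_gap: 1.0
gripper_force: 0.0
```

Run:
```python
from h import *
s=manip.sense();c=manip.camera_info("wrist");w=manip.snapshot("wrist")
cv2.imwrite("pics/w.png",w);np.save("wc.npy",c,allow_pickle=True)
print(s["t"],s["tcp_pos"],s["tool_rot"],proj(c,[[.544,-.02,.158],s["tcp_pos"]]))
```

```text
0.7667 [ 0.54458938 -0.01996828  0.25005333] [ 6.08289673e-01  7.93715018e-01 -1.41549325e-04 -3.53016249e-04] [[252.6390938  206.26336291]
 [253.40078194 278.54631188]]
```

View pics/w.png

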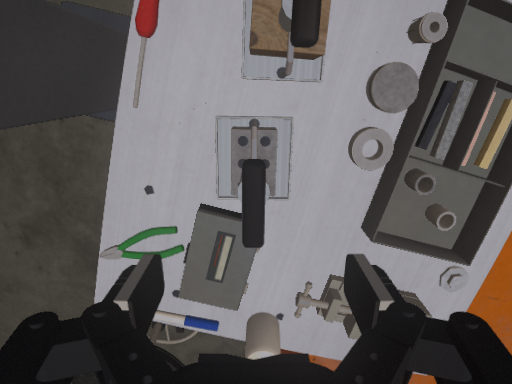

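The grip runs straight up the image, from about (254,160) to (253,247), so the yaw matches. Its centre lies on the jaw centre column of 253.4. I'll check the along-bar offset.

Run:
```python
from h import *
c=manip.camera_info("wrist")
for p in((254,160),(253.5,203),(253,247),(243,203),(264,203)):print(p,at_z(c,*p,.168))
# tray corners
L=[at_z(c,*p,.01) for p in((216,117),(292,117),(290,198),(216,198))];print(np.round(L,4),np.mean(L,0))
for i,j in((3,0),(2,1)):
  d=L[j]-L[i];print(np.degrees(np.arctan2(d[1],d[0])))
```

```text
(254, 160) [0.53568189 0.01531885 0.168     ]
(253.5, 203) [ 0.54312769 -0.01384432  0.168     ]
(253, 247) [ 0.55150306 -0.04661221  0.168     ]
(243, 203) [ 0.53615851 -0.01570555  0.168     ]
(264, 203) [ 0.550097   -0.01198421  0.168     ]
[[ 0.4911  0.0183  0.01  ]
 [ 0.5733  0.0403  0.01  ]
 [ 0.599  -0.0521  0.01  ]
 [ 0.5126 -0.0752  0.01  ]] [ 0.54400594 -0.01719352  0.01      ]
102.92945190027606
105.57460747595532
```

Call:
{"method": "servo_tool", "body": {
  "rows": [
    [[0,0,0,0.004,0,0.02,0.3],[0,0,0,0,0,0.02,0],[0,0,0,0,0,0.02,0],[0,0,0,0,0,0.015,0],[0,0,0,0,0,0.01,0],[0,0,0,0,0,0.005,0],[0,0,0,0,0,0,0],[0,0,0,0,0,0,0]]
  ],
  "squeeze": 50
}}

```text
t: 1.48
tcp_pos: [0.5443, -0.0162, 0.1606]
tool_rot: [0.609, 0.793, 0.0, 0.0]
force: [1.0, 0.6, 0.9]
finger_gap: 0.499
gripper_force: 0.0
```

Call:
{"method": "servo_tool", "body": {
  "rows": [
    [[0,0,0,0,0,0,-0.3],[0,0,0,0,0,0,-0.5],[0,0,0,0,0,0,-0.7],[0,0,0,0,0,0,-1],[0,0,0,0,0,0,-1],[0,0,0,0,0,0,-1]]
  ],
  "squeeze": 50
}}

```text
t: 1.98
tcp_pos: [0.544, -0.0164, 0.161]
tool_rot: [0.609, 0.793, -0.0, 0.0]
force: [-3.3, -0.8, 5.7]
finger_gap: 0.181
gripper_force: 51.8
```

Run:
```python
from h import *
s=manip.sense();print(s["t"],s["tcp_pos"],s["force"],s["ft_torque"],s["finger_gap"],s["gripper_force"])
cv2.imwrite("pics/d.png",cv2.resize(manip.snapshot("side")[80:300,200:400],None,fx=2.7,fy=2.7,interpolation=2))
```

```text
1.9833 [ 0.54396497 -0.0164148   0.16099539] [-3.30606023 -0.79987949  5.67193978] [-0.22404683  0.32753333  0.04027579] 0.18106085764346605 51.81512475013733
```

View pics/d.png

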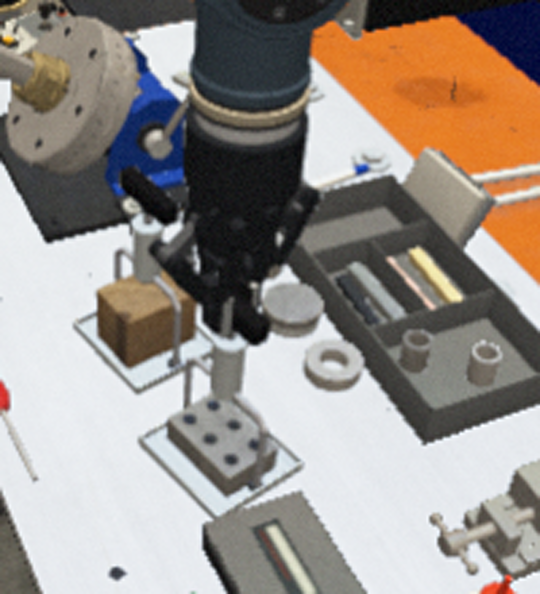

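Gap is 15.4 mm, so the bar is held. Now I'll lift slowly.

Call:
{"method": "servo_tool", "body": {
  "rows": [
    [[0,0,0,0,0,-0.002,-1],[0,0,0,0,0,-0.004,-1],[0,0,0,0,0,-0.005,-1],[0,0,0,0,0,-0.005,-1],[0,0,0,0,0,-0.005,-1],[0,0,0,0,0,-0.005,-1],[0,0,0,0,0,-0.005,-1],[0,0,0,0,0,-0.005,-1]]
  ]
}}

```text
t: 2.7
tcp_pos: [0.5429, -0.0155, 0.196]
tool_rot: [0.609, 0.793, -0.0, -0.001]
force: [-0.5, 0.3, -7.9]
finger_gap: 0.174
gripper_force: 50.0
```

Call:
{"method": "servo_tool", "body": {
  "rows": [
    [[0,0,0,0,0,-0.005,-1],[0,0,0,0,0,-0.005,-1],[0,0,0,0,0,-0.005,-1],[0,0,0,0,0,-0.005,-1],[0,0,0,0,0,-0.005,-1],[0,0,0,0,0,-0.004,-1],[0,0,0,0,0,-0.002,-1],[0,0,0,0,0,0,-1]]
  ]
}}

```text
t: 3.37
tcp_pos: [0.5443, -0.0162, 0.228]
tool_rot: [0.609, 0.793, 0.0, 0.001]
force: [-0.0, 0.5, -7.6]
finger_gap: 0.175
gripper_force: 50.0
```

Run:
```python
from h import *
s=manip.sense();print(s["t"],s["tcp_pos"],s["force"],s["ft_torque"],s["finger_gap"],s["gripper_force"])
i=manip.snapshot("side");cv2.imwrite("pics/e0.png",i);cv2.imwrite("pics/e.png",cv2.resize(i[130:280,220:330],None,fx=4,fy=4,interpolation=2))
```

```text
3.3667 [ 0.54430324 -0.01617416  0.22797967] [-0.02671749  0.45319294 -7.56977263] [ 0.02819823 -0.07348846 -0.01552759] 0.1749503294913835 50.026681423187256
```

View pics/e.png

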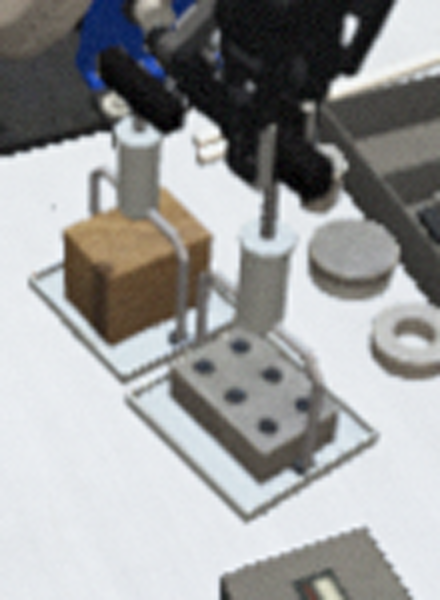

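The tray (near corner now at (247,516)) hangs clear, at a force of about 7.6 N. That gives a draw of roughly 30 mm and about 35 mm of clearance. Holding for 2 s.

Call:
{"method": "servo_tool", "body": {
  "rows": [
    [[0,0,0,0,0,0,-1],[0,0,0,0,0,0,-1],[0,0,0,0,0,0,-1],[0,0,0,0,0,0,-1],[0,0,0,0,0,0,-1],[0,0,0,0,0,0,-1],[0,0,0,0,0,0,-1],[0,0,0,0,0,0,-1]]
  ]
}}

```text
t: 4.08
tcp_pos: [0.544, -0.0161, 0.2273]
tool_rot: [0.609, 0.793, -0.0, -0.0]
force: [0.5, -0.4, -7.8]
finger_gap: 0.175
gripper_force: 50.0
```

Call:
{"method": "servo_tool", "body": {
  "rows": [
    [[0,0,0,0,0,0,-1],[0,0,0,0,0,0,-1],[0,0,0,0,0,0,-1],[0,0,0,0,0,0,-1],[0,0,0,0,0,0,-1],[0,0,0,0,0,0,-1],[0,0,0,0,0,0,-1],[0,0,0,0,0,0,-1]]
  ]
}}

```text
t: 4.75
tcp_pos: [0.544, -0.0161, 0.2273]
tool_rot: [0.609, 0.793, 0.0, 0.0]
force: [-0.7, 0.2, -7.7]
finger_gap: 0.174
gripper_force: 50.0
```

Call:
{"method": "servo_tool", "body": {
  "rows": [
    [[0,0,0,0,0,0,-1],[0,0,0,0,0,0,-1],[0,0,0,0,0,0,-1],[0,0,0,0,0,0,-1],[0,0,0,0,0,0,-1],[0,0,0,0,0,0,-1],[0,0,0,0,0,0,-1],[0,0,0,0,0,0,-1]]
  ]
}}

```text
t: 5.42
tcp_pos: [0.544, -0.0161, 0.2273]
tool_rot: [0.609, 0.793, -0.0, 0.0]
force: [-0.6, -0.1, -8.7]
finger_gap: 0.176
gripper_force: 50.0
```

Run:
```python
from h import *
s=manip.sense();print(s["t"],s["tcp_pos"],s["force"],s["ft_torque"])
c=manip.camera_info("side");f=lambda u,v:(220+(u+.5)/4-.5,130+(v+.5)/4-.5)
# tray top height that keeps the corner sides the right size / centre under grip
for z in(.03,.035,.04,.045,.05,.055):
    L=[at_z(c,*f(*p),z) for p in((126,400),(247,513),(378,436))];m=(L[0]+L[2])/2
    print(z,np.round(m,4),[round(float(np.linalg.norm(L[i]-L[1])),4) for i in(0,2)])
i=manip.snapshot("side");print(cv2.absdiff(i[190:265,250:316],cv2.imread("pics/e0.png")[190:265,250:316]).mean())
```

```text
5.4167 [ 0.54396118 -0.01611521  0.22731502] [-0.59905525 -0.13524211 -8.7433319 ] [ 0.02151306  0.0084872  -0.02464392]
0.03 [ 0.5505 -0.0078  0.03  ] [0.0962, 0.087]
0.035 [ 0.5483 -0.0117  0.035 ] [0.0955, 0.0864]
0.04 [ 0.5461 -0.0156  0.04  ] [0.0948, 0.0857]
0.045 [ 0.544  -0.0195  0.045 ] [0.0941, 0.085]
0.05 [ 0.5418 -0.0235  0.05  ] [0.0933, 0.0844]
0.055 [ 0.5396 -0.0274  0.055 ] [0.0926, 0.0837]
7.60989898989899
```

Run:
```python
from h import *
I=[manip.snapshot("side") for _ in range(6)]
e=cv2.imread("pics/e0.png")
for k in(1,3,5):print([round(float(cv2.absdiff(I[k][a],I[0][a]).mean()),2) for a in(np.s_[190:265,250:316],np.s_[300:380,250:316])])
g=lambda i:cv2.cvtColor(i[190:265,250:316],6).astype(np.float32)
for k in(1,3,5):print(cv2.phaseCorrelate(g(I[0]),g(I[k])))
print(cv2.phaseCorrelate(g(e),g(I[5])),manip.sense()["t"])
```

```text
[2.0, 1.56]
[1.98, 1.53]
[1.96, 1.53]
((0.01587341722411395, 0.5157295269763509), 1.0036830304287099)
((0.04762483845658494, 0.5079391071072195), 1.0010384967592028)
((0.035715074485572984, 0.47918879040746276), 0.9994322489809107)
((-0.1432463735567282, 1.0285535604300193), 0.9818936845991346) 5.7667
```

Call:
{"method": "servo_tool", "body": {
  "rows": [
    [[0,0,0,0,0,0,-1],[0,0,0,0,0,0,-1],[0,0,0,0,0,0,-1],[0,0,0,0,0,0,-1],[0,0,0,0,0,0,-1],[0,0,0,0,0,0,-1],[0,0,0,0,0,0,-1],[0,0,0,0,0,0,-1]]
  ]
}}

```text
t: 6.43
tcp_pos: [0.544, -0.0161, 0.2273]
tool_rot: [0.609, 0.793, 0.0, 0.0]
force: [-0.1, 0.5, -8.0]
finger_gap: 0.178
gripper_force: 50.0
```

Call:
{"method": "servo_tool", "body": {
  "rows": [
    [[0,0,0,0,0,0,-1],[0,0,0,0,0,0,-1],[0,0,0,0,0,0.001,-1],[0,0,0,0,0,0.002,-1],[0,0,0,0,0,0.003,-1],[0,0,0,0,0,0.003,-1],[0,0,0,0,0,0.003,-1],[0,0,0,0,0,0.003,-1]]
  ]
}}

```text
t: 7.1
tcp_pos: [0.5438, -0.0161, 0.2118]
tool_rot: [0.609, 0.793, -0.0, -0.0]
force: [-0.1, 0.2, -7.5]
finger_gap: 0.177
gripper_force: 50.0
```

Call:
{"method": "servo_tool", "body": {
  "rows": [
    [[0,0,0,0,0,0.003,-1],[0,0,0,0,0,0.002,-1],[0,0,0,0,0,0.002,-1],[0,0,0,0,0,0.002,-1],[0,0,0,0,0,0.002,-1],[0,0,0,0,0,0.002,-1],[0,0,0,0,0,0.002,-1],[0,0,0,0,0,0.002,-1]]
  ]
}}

```text
t: 7.77
tcp_pos: [0.544, -0.0161, 0.1952]
tool_rot: [0.609, 0.793, 0.0, 0.0]
force: [-1.0, -0.7, -7.2]
finger_gap: 0.178
gripper_force: 50.1
```

Call:
{"method": "servo_tool", "body": {
  "rows": [
    [[0,0,0,0,0,0.002,-1],[0,0,0,0,0,0.002,-1],[0,0,0,0,0,0.003,-1],[0,0,0,0,0,0.003,-1],[0,0,0,0,0,0.003,-1],[0,0,0,0,0,0.003,-1],[0,0,0,0,0,0.003,-1],[0,0,0,0,0,0.003,-1]]
  ]
}}

```text
t: 8.43
tcp_pos: [0.544, -0.0161, 0.1733]
tool_rot: [0.609, 0.793, 0.0, 0.0]
force: [-0.4, -0.2, -3.0]
finger_gap: 0.179
gripper_force: 50.5
```

Call:
{"method": "servo_tool", "body": {
  "rows": [
    [[0,0,0,0,0,0.003,-1],[0,0,0,0,0,0.003,-1],[0,0,0,0,0,0.002,-1],[0,0,0,0,0,0.002,-1],[0,0,0,0,0,0.001,-1],[0,0,0,0,0,0,-1],[0,0,0,0,0,0,-1]]
  ]
}}

```text
t: 9.02
tcp_pos: [0.5439, -0.0161, 0.1624]
tool_rot: [0.609, 0.793, 0.0, 0.0]
force: [-2.1, 0.4, -1.5]
finger_gap: 0.179
gripper_force: 50.9
```

Call:
{"method": "servo_tool", "body": {
  "rows": [
    [[0,0,0,0,0,0.001,-1],[0,0,0,0,0,0,-1],[0,0,0,0,0,0,-1]]
  ]
}}

```text
t: 9.27
tcp_pos: [0.544, -0.0161, 0.1614]
tool_rot: [0.609, 0.793, 0.0, 0.0]
force: [-2.1, 1.2, -1.2]
finger_gap: 0.178
gripper_force: 50.9
```

Call:
{"method": "servo_tool", "body": {
  "rows": [
    [[0,0,0,0,0,0.0005,-1],[0,0,0,0,0,0,-1],[0,0,0,0,0,0,-1]]
  ]
}}

```text
t: 9.52
tcp_pos: [0.5439, -0.0161, 0.1612]
tool_rot: [0.609, 0.793, 0.0, 0.0]
force: [-3.8, 0.3, 2.4]
finger_gap: 0.18
gripper_force: 51.5
```

Vertical force has turned slightly upward (+2.4 N), so the rod is fully in. Releasing.

Call:
{"method": "servo_tool", "body": {
  "rows": [
    [[0,0,0,0,0,0,-1],[0,0,0,0,0,0,-1],[0,0,0,0,0,0,-0.6],[0,0,0,0,0,0,-0.5],[0,0,0,0,0,0,-0.3],[0,0,0,0,0,0,0],[0,0,0,0,0,0,0],[0,0,0,0,0,0,0]]
  ],
  "squeeze": 20
}}

```text
t: 10.18
tcp_pos: [0.5443, -0.0162, 0.1608]
tool_rot: [0.609, 0.793, 0.0, 0.0]
force: [-0.0, -0.3, 0.0]
finger_gap: 0.498
gripper_force: 0.0
```

Call:
{"method": "servo_tool", "body": {
  "rows": [
    [[0,0,0,0,0,-0.005,0],[0,0,0,0,0,-0.015,0],[0,0,0,0,0,-0.02,0],[0,0,0,0,0,-0.02,0],[0,0,0,0,0,-0.02,0],[0,0,0,0,0,-0.02,0],[0,0,0,0,0,0,0],[0,0,0,0,0,0,0]]
  ]
}}

```text
t: 10.85
tcp_pos: [0.5446, -0.0162, 0.2621]
tool_rot: [0.609, 0.793, 0.001, 0.001]
force: [-0.7, 0.9, -0.4]
finger_gap: 0.5
gripper_force: 0.0
```

Run:
```python
from h import *
s=manip.sense();print(s["t"],s["tcp_pos"],s["force"],s["finger_gap"])
i=manip.snapshot("side");b=cv2.imread("pics/b.png")
f=lambda i:cv2.resize(i[130:280,220:316],None,fx=4,fy=4,interpolation=2)
cv2.imwrite("pics/f.png",np.hstack([f(b),f(i)]))
```

```text
10.85 [ 0.54457758 -0.01621293  0.26205786] [-0.66544219  0.94020773 -0.36405868] 0.4996392334665977
```

View pics/f.png

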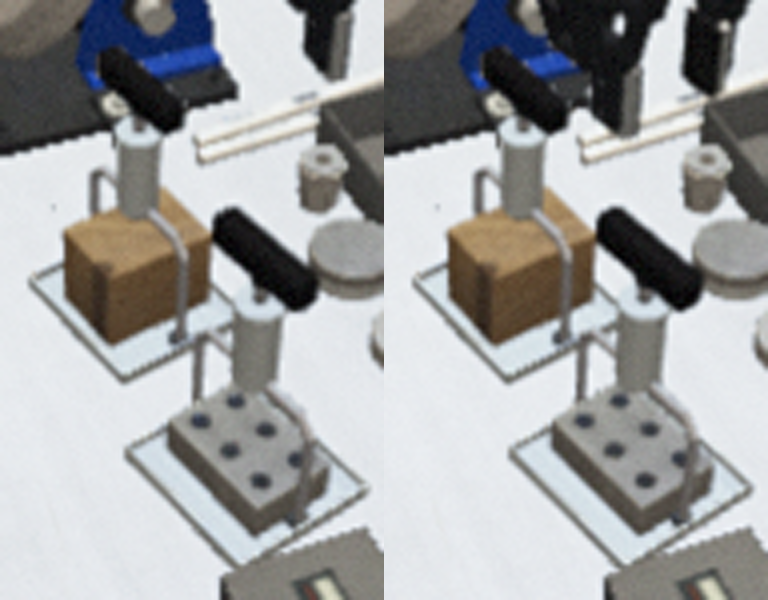

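The scale stands upright with its tray corner back at its original place (crop (126,453), now 510-384=126). The rod is fully in and the wood scale is unmoved.

```bash
python3 -c "
from station import manip
print(manip.sign_off())"
```

```text
the job is handed in; nothing more can be done
None
```

I lifted the steel-block scale until its tray hung about 3 cm clear, held it there for about 3 s with the force reading about 8 N, then set it back upright where it stood with the rod fully in, let go without touching the wooden-block scale, and handed the job in.

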